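# Check the press's oil with the dipstick

## Robot

A 6-joint arm with a two-finger parallel gripper is mounted at the origin on the work surface. World frame = base frame: x ahead of the robot, y to its left, z up, the work surface at z = 0. Lengths are in mm, angles in rad, forces in N, time in s.
With the tool pointing down it reaches from about 275 to 825 mm from the base axis. Payload 5.2 kg.
Tool frame: the origin (TCP) lies at the very end of the fingers, on their centre line; the grasp point (between the pads) lies 19 mm behind it; z points along the fingers, y is the line along which they close (so a half turn about z gives the same grasp; the last joint's range is limited). The gripper opens to 93 mm and grips with 3 to 60 N. Pads are 15 mm wide; open, the fingers measure 128 mm over their backs; the gripper's body (75 mm by 188 mm) begins 65 mm behind the grasp point.
Start: joints at [1.133, 0.259, 1.535, -0, 1.348, -0.203], TCP at [127.934, 534.919, 218.653] pointing down, gripper open.
Joint ranges: [-3.14, 3.14], [-0.91, 2.08], [0.19, 2.58], [-1.22, 4.36], [0.22, 2.71], [-3.12, 3.12]. Speed limits (rad/s): [2.57, 2.57, 3.14, 3.14, 3.14, 3.14].

## Interface

Orientations are given as [roll, pitch, yaw] about the fixed x, y, z axes, in that order (R = Rz(yaw) Ry(pitch) Rx(roll)).
In Python, from bench import robot gives the robot as it stands. The module is installed in compiled form; this text tells all that it offers. Calls block until the motion is done:
- robot.move_ptp(position, orientation): joint-space move of the TCP to a pose.
- robot.move_linear(position, ori=None, speed=150, f_stop=None): straight line of the TCP; ori=None keeps the orientation; speed is the mean speed in mm/s. With f_stop (N) it stops when the force on the tool has changed by that much, and returns True; else False.
- robot.move_j(angles): joint-space move.
- robot.move_gripper(opening): opening from 0.0 (shut) to 1.0 (fully open); the grip force is fixed at half the most; returns when the fingers have stopped.
- robot.sleep(seconds).
- robot.inverse_kinematics(position, orientation): joint angles nearest the present ones, or None.
- robot.get_image(name): name is "scene" or "side" or "wrist"; returns a dict with "img" (384x512x3 uint8, blue, green, red), "fovy" (degrees; the focal length in pixels is half the picture's height over the tangent of half this angle, whatever the lens; pixels are square), "cx", "cy" (the principal point, pixels), "k1" (the pictures are not rectified: a ray, as slopes to the right and down, at radius r is drawn at 1 + k1 r^2 times it, then the intrinsics apply), "eye" and "orientation" of the camera in the world. Camera axes: x right, y down, z forward; pixel columns grow to the right and rows downward; lengths in mm; the calibration is good to about 2 mm. A picture is of the moment at which its call begins. There is no depth.
A pose or a line that the arm cannot do raises robot.MotionError and nothing moves.
- robot.hand_in(): hands the job in; it is judged then, once.
Readings, each from a call of its own:
- robot.current_t(): time.
- robot.current_qpos(): joint angles.
- robot.current_joint_vel(): joint speeds.
- robot.current_joint_efforts(): joint torques, N m.
- robot.current_tcp_pos(): TCP position.
- robot.current_eef_rot(): TCP orientation.
- robot.current_contact_force(): force on the tool from outside, world axes, zero at the start.
- robot.current_ft_torque(): the same for the moment, N m.
- robot.current_gripper_width(): opening from 0.0 (shut) to 1.0 (fully open).
- robot.current_finger_force(): force on a finger pad.
Only numpy, scipy, OpenCV 4.12 (cv2) and the standard library are available. Lean on these libraries where they do the work, as an engineer would, in place of code of your own. Each camera call takes 0.05 s, during which the arm holds its last target. There are 200 camera calls.

## Task

Check the oil of the die press's hydraulic power pack: take the wiped dipstick from the drip tray, slide it down the slanting filler neck without forcing it until its collar stops on the mouth, then draw it all the way out. Present it for reading with the blade level, marked face up and its tip over the drip tray, about 20 cm above the bench, and finish there still holding it steady in the gripper. Leave everything else on the bench where it is.

Things in the scene. Friction and masses are not known exactly. Their poses are not given: they have to be found in the camera images.
- dipstick: Oil dipstick, loose, 70 to 110 g: flat steel blade 12 x 4 mm, round black collar 36 mm across, bar handle behind it. Origin: centre of the collar's stop face. x runs along the blade to its tip at 150 mm; collar x -8 to 0, handle x -58 to -8 mm; tapered rubber plug x 0 to 12 mm (15.6 mm across at the collar, 13 mm at its end). y across the blade, z square to its marked face (marks at x = 112, 138 mm).
- dip_tip (a point): Centre of the dipstick's tip end, 150 mm from the collar's stop face; axes as the dipstick's.
- dip_grip (a point): Centre of the dipstick's black bar handle, which is 50 mm long (x), 24 mm wide (y), 16 mm thick (z), 33 mm behind the collar's stop face; axes as the dipstick's. At the start the dipstick lies level across the two long rims of the drip tray, marked face (+z) up, the handle overhanging on the tray's +y side, its centre 42 mm above the bench, free on both sides.
- neck: Filler neck of the power pack, fixed to it: steel tube rising from the tank's side wall at 45 degrees, 28 mm outside, 36 mm over its mouth flange, 18 mm bore, 90 mm long, open into the tank for the blade's full length. Origin: centre of the mouth, 155 mm above the bench; z points out of the mouth along the tube, x level. The seated dipstick lies along -z, its collar stopped on the rigid mouth.
- power_pack: Hydraulic power pack, fixed on the bench at the right: grey tank, cover 176 mm high, x -175 to 75, y -95 to 95 mm; towards +x a valve block with solenoid and gauge (217 mm high) and a motor (201 mm high) to x = 305 mm; a breather 218 mm high at (-120, -30) mm. Origin: on the bench under the tank's middle line, level with the neck, whose mouth is at (0, 130, 155) mm.
- drip_tray: Open steel drip tray, fixed, 150 mm (x) x 100 mm (y) x 40 mm high, 3 mm walls. Origin: centre of its underside.
- hammer: Bystander: loose hammer, 280 mm long, lying at the back of the bench. Origin: on the bench under the middle of its length.
- glue_bottle: Bystander: loose white plastic bottle, 64 mm wide, 150 mm tall, standing at the back left. Origin: centre of its underside.
- thread_spool: Bystander: loose spool of blue thread, 42 mm wide, 50 mm tall, standing between the robot and the power pack. Origin: centre of its underside.
- tin: Bystander: loose open green tin, 90 mm wide, 50 mm tall, standing between the tray and the power pack's motor. Origin: centre of its underside.
- die: Bystander: loose strip-steel cutting die, strap-end outline 111 x 44 mm, 32 mm high, lying between the tray and the filler neck. Origin: centre of its underside.
- dye_jar: Bystander: loose amber jar, 56 mm wide, 75 mm tall, standing at the left. Origin: centre of its underside.
- awl: Bystander: loose awl, 150 mm long, 29 mm thick wooden handle, lying at the left. Origin: on the bench under the joint of handle and ferrule.
Things that resemble listed ones, but are neither listed nor needed, are in the scene too. What is shaped like the drip_tray but brown is not meant.

How it is judged (in metres and radians):
On the way, in this order (a step that is already met when the one before it is completed fails the run):
1. the dipstick is fully home: blade down the neck, collar pressed on the mouth (distance between dipstick and neck below 0.004 m and angle between the x axis of dipstick and the z axis of neck, either way round below 0.12 rad and z of dip_tip in the frame of neck below -0.13 m and contact force between dipstick and power_pack above 1 N), for 0.1 s.
2. the dipstick is drawn all the way out of the neck (z of dip_tip in the frame of neck above 0.005 m and contact force between dipstick and power_pack below 0.05 N), for 0.1 s.
At the end, for the whole second after the job is handed in: The dipstick is held in the fingers and touches neither pack nor tray, level and marked face up within about 10 degrees, its tip above the drip tray's outline and 130 to 280 mm above the bench (handle also above 130 mm), at rest (under 20 mm/s and 0.15 rad/s) (angle between dipstick's own z axis and vertical below 0.17 rad and x of dip_tip in the frame of drip_tray between -0.075 and 0.075 m and y of dip_tip in the frame of drip_tray between -0.05 and 0.05 m and height (world z) of dip_tip between 0.13 and 0.28 m and height (world z) of dip_grip above 0.13 m and contact force between dipstick and the fingers above 1 N and contact force between dipstick and power_pack below 0.05 N and contact force between dipstick and drip_tray below 0.05 N and linear speed of dipstick below 0.02 m/s and angular speed of dipstick below 0.15 rad/s); the arm keeps its last pose, push and grip.
It fails at once if the dipstick was forced: more than 45 N between it and the power pack (contact force between dipstick and power_pack above 45 N).
It fails at once if another thing on the bench was shifted by more than 30 mm (distance of any of hammer, glue_bottle, thread_spool, tin, die, dye_jar, awl from where it was at the start of the episode above 0.03 m).
It also fails if it takes over 51 s, if anything falls off the work surface, if the arm or the gripper's body presses on something with over 40 N, if the wrist force passes 120 N, or if a joint passes its speed limit or range.

## Working session

There is one attempt and no reset: what is moved stays moved. The work goes in short steps, each a Python script; the robot and the scene stay as the last script left them, time stands still between calls to the robot, and variables do not carry over. Pictures are saved under pics/ and viewed, at most 10 in all, crops included, and the job is handed in when it is done.

```bash
mkdir -p pics; cat > h.py <<'E'
import numpy as np, cv2
from scipy.spatial.transform import Rotation as R
from bench import robot
def snap(n,fn):
    d=robot.get_image(n); cv2.imwrite('pics/'+fn,d['img']); return d
def cam(d):
    f=192/np.tan(np.radians(d['fovy'])/2); o=np.array(d['orientation'],float)
    Rm=o if o.shape==(3,3) else R.from_euler('xyz',o).as_matrix()
    return f,Rm,np.array(d['eye'],float)
def ray(d,u,v):
    f,Rm,e=cam(d); p=np.array([(u-d['cx'])/f,(v-d['cy'])/f]); q=p.copy()
    for _ in range(30): q=p/(1+d['k1']*(q@q))
    r=Rm@np.array([q[0],q[1],1]); return e,r/np.linalg.norm(r)
def onz(d,u,v,z):
    e,r=ray(d,u,v); return e+r*(z-e[2])/r[2]
def proj(d,P):
    f,Rm,e=cam(d); c=Rm.T@(np.array(P,float)-e); q=c[:2]/c[2]; q=q*(1+d['k1']*(q@q)); return q*f+[d['cx'],d['cy']]
def tri(rs):
    A=np.zeros((3,3));b=np.zeros(3)
    for e,r in rs:
        M=np.eye(3)-np.outer(r,r);A+=M;b+=M@e
    return np.linalg.solve(A,b)
E
python3 - <<'E'
from h import *
import pickle
D={}
for n in ['scene','side','wrist']:
    d=snap(n,n+'0.png');D[n]=d;print(n,{k:v for k,v in d.items() if k!='img'})
pickle.dump(D,open('D0.pkl','wb'))
print(robot.current_eef_rot(),robot.current_t())
for n in D: cv2.imwrite(f'pics/{n}0b.png',cv2.resize(D[n]['img'],(800,600),interpolation=cv2.INTER_CUBIC))
E
```

```text
scene {'fovy': 43.22709221959575, 'cx': 253.00584625359167, 'cy': 199.13066658186833, 'k1': -0.13404313761318457, 'eye': array([ 941.2413723 ,  842.39420588, 1510.74777354]), 'orientation': array([-2.55152295e+00,  2.55606013e-03,  2.66389104e+00])}
side {'fovy': 47.62534838703126, 'cx': 258.57804060602535, 'cy': 193.54527804342337, 'k1': 0.04150089637811191, 'eye': array([ -147.18010462, -1121.15358895,   903.61680463]), 'orientation': array([-2.1049236 ,  0.00897732, -0.53265106])}
wrist {'fovy': 60.51548389936067, 'cx': 255.10254899226763, 'cy': 194.8086921592143, 'k1': -0.006471302041293118, 'eye': array([ 51.39050462, 552.6708318 , 385.34151301]), 'orientation': array([2.85893070e+00, 2.39281722e-03, 1.33518565e+00])}
[-3.14021927e+00 -2.54046482e-04  2.90681050e+00] 0.15
```

View pics/scene0b.png

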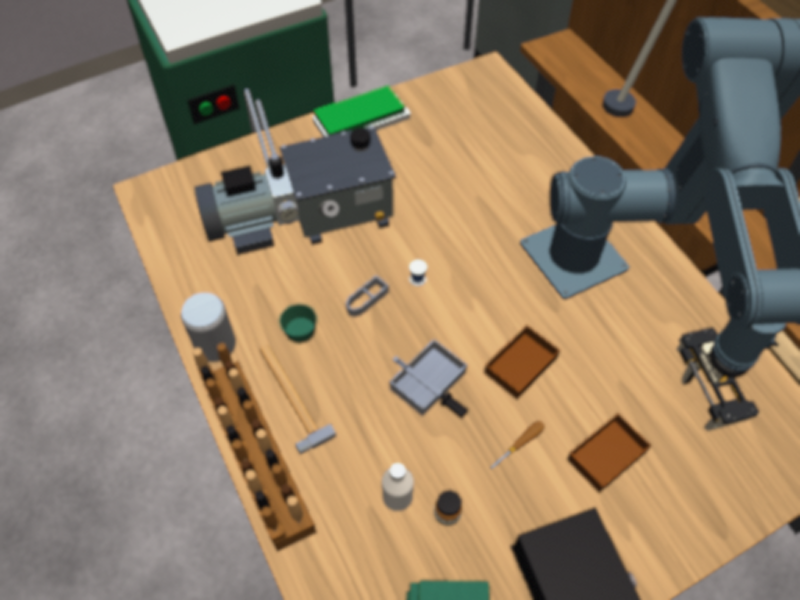

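View pics/side0b.png

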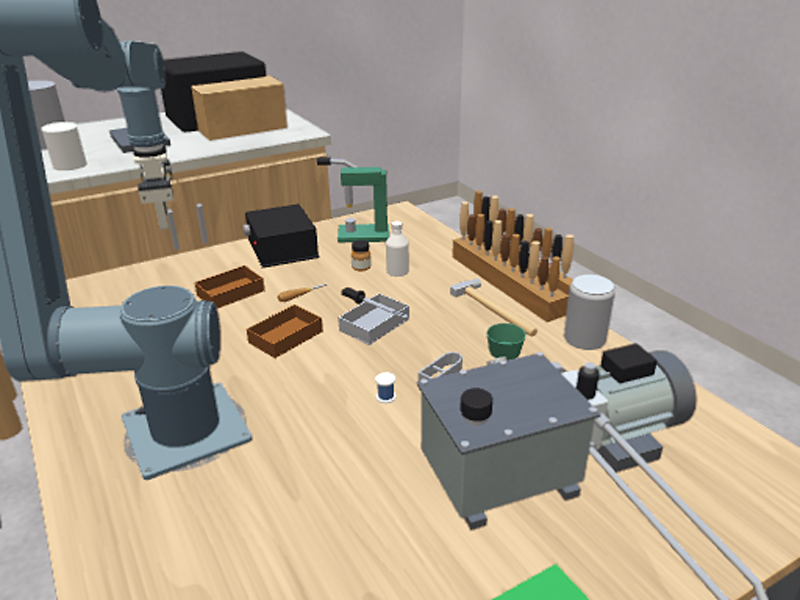

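View pics/wrist0b.png

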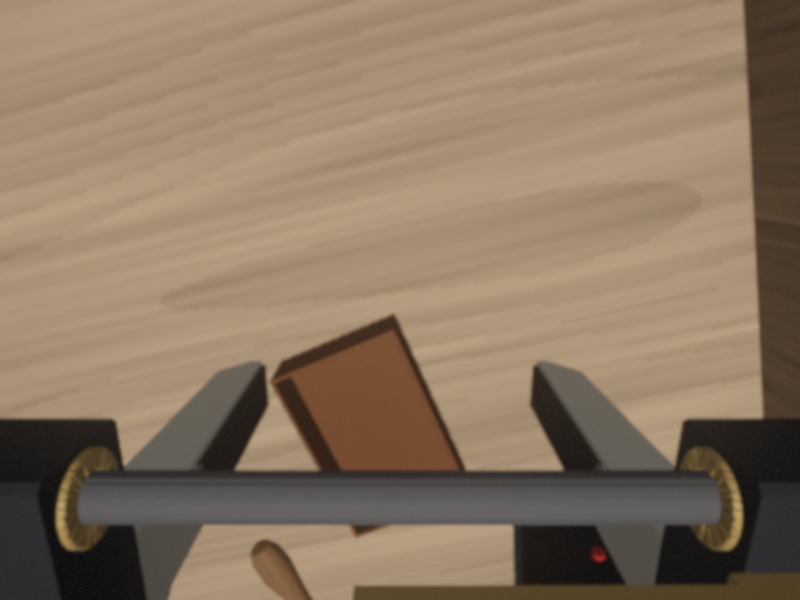

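Scene (800×600 px): dipstick handle about (454,404), tip (396,361) on the grey tray; neck mouth ring at (331,208) on the tank's tray-facing side. The side view shows the tray at (373,318), handle (353,295), breather (476,404). In the wrist view only a brown decoy tray is visible.

```bash
python3 - <<'E'
from h import *
import pickle
D=pickle.load(open('D0.pkl','rb'));s=D['scene'];t=D['side'];k=.64
p=lambda d,u,v,z:print(u,v,onz(d,u*k,v*k,z).round(0))
print('scene handle/tip/tray corners');p(s,454,404,42);p(s,396,361,41)
for c in [(433,343),(467,375),(422,412),(389,381)]:p(s,*c,40)
print('neck');p(s,331,208,155)
print('cover corners');[p(s,*c,176) for c in [(282,152),(375,131),(394,177),(297,195)]]
print('breather');p(s,360,135,218);p(t,476,396,218)
print('spool,die');p(s,418,266,50);p(s,367,296,32)
print('side cover');[p(t,*c,176) for c in [(421,386),(464,447),(597,415),(545,357)]]
print('tin, side handle, spool');p(s,298,320,50);p(t,353,295,42);p(t,385,380,50)
g,Rm,e=cam(D['wrist']);Rt=R.from_euler('xyz',robot.current_eef_rot()).as_matrix();tp=np.array(robot.current_tcp_pos())
print('cam in tool',Rt.T@(e-tp),'\n',Rt.T@Rm)
a=cv2.resize(s['img'][200:280,235:315],(600,600),interpolation=3)
b=cv2.resize(s['img'][75:165,170:270],(600,540),interpolation=3)
cv2.imwrite('pics/crop1.png',cv2.resize(np.vstack([a,b]),(315,600)) if 0 else np.hstack([cv2.resize(a,(400,400)),cv2.resize(b,(400,400))]))
E
```

```text
scene handle/tip/tray corners
454 404 [491. 240.  42.]
396 361 [552.  87.  41.]
433 343 [456.  83.  40.]
467 375 [429. 191.  40.]
422 412 [561. 224.  40.]
389 381 [589. 124.  40.]
neck
331 208 [ 527. -299.  155.]
cover corners
282 152 [ 565. -508.  176.]
375 131 [ 325. -467.  176.]
394 177 [ 357. -301.  176.]
297 195 [ 588. -356.  176.]
breather
360 135 [ 384. -430.  218.]
476 396 [ 385. -433.  218.]
spool,die
418 266 [ 386. -119.   50.]
367 296 [ 529. -108.   32.]
side cover
421 386 [ 352. -319.  176.]
464 447 [ 328. -484.  176.]
597 415 [ 557. -533.  176.]
545 357 [ 593. -363.  176.]
tin, side handle, spool
298 320 [ 706. -110.   50.]
353 295 [494. 237.  42.]
385 380 [ 386. -125.   50.]
cam in tool [  78.52851612   -0.35668267 -167.29757285] 
 [[-8.29128176e-04 -9.60245725e-01 -2.79154904e-01]
 [ 9.99999137e-01 -5.11645054e-04 -1.21016138e-03]
 [ 1.01922407e-03 -2.79155667e-01  9.60245320e-01]]
```

View pics/crop1.png

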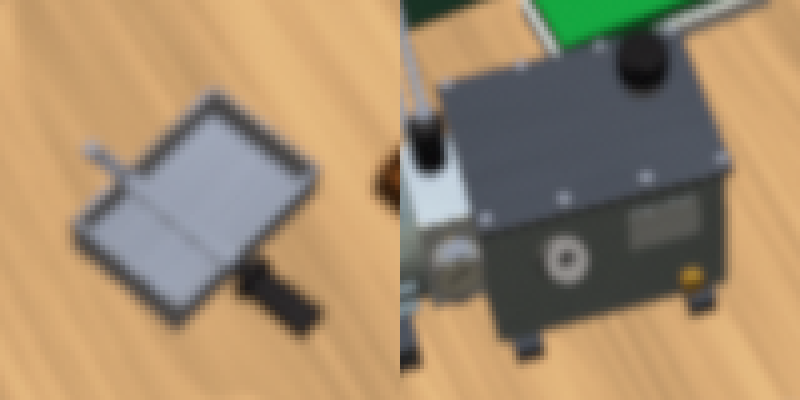

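The crops show the handle at (282,295), the tip at (90,152) and the neck ring at (567,259), which agree with the coarse positions. I'll check that a 45° grasp is reachable, then look from near.

```bash
cat >> h.py <<'E'
def down(yaw): return R.from_euler('xyz',[np.pi,0,yaw])
def toolrot(xd,zd,a=np.pi/4):
    "tool rotation for a dipstick with axes xd,zd; tool z tilted by a from -zd toward xd"
    xd=np.array(xd,float);zd=np.array(zd,float);tz=-np.cos(a)*zd+np.sin(a)*xd; tx=np.cos(a)*xd+np.sin(a)*zd
    return R.from_matrix(np.column_stack([tx,np.cross(tz,tx),tz]))
def tcp(g,rot,d=19): return np.array(g)+rot.as_matrix()[:,2]*d
E
python3 - <<'E'
from h import *
import pickle
from math import *
xd=np.array([61,-153,0])/hypot(61,153); Rg=toolrot(xd,[0,0,1])
th=-.234;ny=np.array([-sin(th),cos(th),0]);u=(ny+[0,0,1])/sqrt(2);zi=(-ny+[0,0,1])/sqrt(2)
Ri=toolrot(-u,zi); m=np.array([527,-299,155])
pr=lambda n,g,r:print(n,np.round(q,2) if (q:=robot.inverse_kinematics(tcp(g,r),r.as_euler('xyz'))) is not None else None)
pr('grasp',[491,240,42],Rg);pr('up',[491,240,220],Rg);pr('pre',m+u*203,Ri);pr('seat',m+u*33,Ri)
a=atan2(xd[1],xd[0]);b=atan2(-ny[1],-ny[0])
for n,c,yaw in [('look tray',[510,170,200],a),('look neck',[527,-260,330],b)]: pr(n,c,down(yaw))
# look
robot.move_ptp([500,200,230],down(a).as_euler('xyz')); d=snap('wrist','w1.png')
pickle.dump(d,open('w1.pkl','wb'));print(robot.current_t())
robot.move_ptp([535,-255,340],down(b).as_euler('xyz'));d2=snap('wrist','w2.png');pickle.dump(d2,open('w2.pkl','wb'))
cv2.imwrite('pics/w12.png',np.vstack([cv2.resize(x['img'][:300],(512,300)) for x in (d,d2)]));print(robot.current_t(),robot.current_qpos())
E
```

```text
grasp [ 0.68  0.7   1.65 -0.8   1.22 -2.38]
up [ 0.68  0.47  1.53 -0.75  1.47 -2.63]
pre [-0.47  0.29  1.35  0.    1.51  2.91]
seat [-0.66  0.39  1.5   0.    1.25  2.71]
look tray [ 0.11  0.26  1.62 -0.    1.25  2.88]
look neck [-0.65  0.29  1.28 -0.    1.58  2.73]
2.85
4.6167 [-6.30939700e-01  2.90036349e-01  1.20344083e+00  3.55047839e-04
  1.64860393e+00  2.74278430e+00]
```

View pics/w12.png

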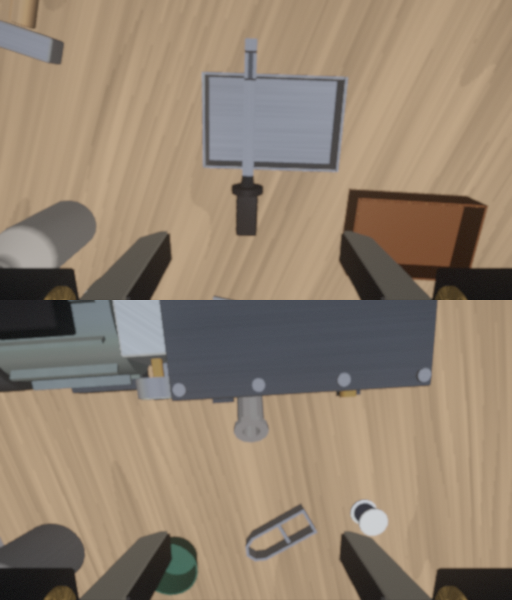

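Top half (w1): the dipstick is clear, with its tip at (250,40), collar (247,188) and handle end (246,235). Bottom half (w2): the neck mouth is at about (251,427), which is row 127, with cover bolts along the front edge. I'll zoom in on both and measure.

```bash
python3 - <<'E'
from h import *
import pickle
a=pickle.load(open('w1.pkl','rb'));b=pickle.load(open('w2.pkl','rb'))
s=pickle.load(open('D0.pkl','rb'))['scene']
A=a['img'];g=cv2.cvtColor(A,cv2.COLOR_BGR2GRAY)
m=((g<60)*255).astype('u1');m[:180]=0;m[245:]=0;m[:,:225]=0;m[:,270:]=0
n,l,st,c=cv2.connectedComponentsWithStats(m);i=1+st[1:,4].argmax();print('dark',st[i],c[i])
v,u=np.where(l==i);k=v>199;print('handle rect',u[k].min(),u[k].max(),v[k].max(),u[k].mean());
w=[(r,u[v==r].min(),u[v==r].max()) for r in range(180,240,4) if (v==r).any()];print(w)
for n_,p,z in [('tip',(250.5,40),42),('collar c',(247.2,189),42),('hend',(246.3,235),42),('hendtop',(246.3,235),50)]:print(n_,onz(a,*p,z).round(1))
for p in [(205,73),(345,77),(337,171),(204,166)]:print('tray',onz(a,*p,40).round(1))
print('neck w2',onz(b,251,128,155).round(1),'scene',onz(s,211.8,133.3,155).round(1),'tri',tri([ray(b,251,128),ray(s,211.8,133.3)]).round(1))
for p in [(258,84),(344,79),(424,75),(179,90)]:print('bolt',onz(b,*p,178).round(1))
print('bottle',onz(s,397*.64,468*.64,150),'awl',onz(s,530*.64,435*.64,14),onz(s,492*.64,467*.64,0),'jar',onz(s,448*.64,497*.64,75))
C1=cv2.resize(A[20:250,200:300],(348,800),interpolation=2)[:, :]
C1=cv2.resize(A[20:250,195:305],(287,600),interpolation=2);C2=cv2.resize(b['img'][80:150,220:280],(510,595),interpolation=2)
cv2.imwrite('pics/z.png',np.hstack([C1,np.vstack([C2,np.zeros((5,510,3),'u1')])]))
E
```

```text
dark [233 180  29  54 923] [245.91982665 205.81040087]
handle rect 237 255 233 245.325
[(180, np.int64(243), np.int64(251)), (184, np.int64(238), np.int64(254)), (188, np.int64(233), np.int64(261)), (192, np.int64(233), np.int64(261)), (196, np.int64(238), np.int64(256)), (200, np.int64(238), np.int64(244)), (204, np.int64(238), np.int64(255)), (208, np.int64(238), np.int64(255)), (212, np.int64(238), np.int64(253)), (216, np.int64(237), np.int64(255)), (220, np.int64(238), np.int64(255)), (224, np.int64(238), np.int64(254)), (228, np.int64(237), np.int64(254)), (232, np.int64(238), np.int64(254))]
tip [552.8  77.2  42. ]
collar c [500.2 220.8  42. ]
hend [480.9 272.9  42. ]
hendtop [482.  269.6  50. ]
tray [584.8 122.9  40. ]
tray [450.2  73.3  40. ]
tray [415.1 165.2  40. ]
tray [553.9 214.5  40. ]
neck w2 [ 527.3 -302.3  155. ] scene [ 527.4 -297.8  155. ] tri [ 526.8 -301.7  150.6]
bolt [ 510.5 -342.5  178. ]
bolt [ 430.3 -328.2  178. ]
bolt [ 356.2 -314.3  178. ]
bolt [ 585.1 -354.7  178. ]
bottle [688.24645596 353.10143575 150.        ] awl [373.82714287 370.36553667  14.        ] [480.52966564 390.83482013   0.        ] jar [613.24534218 427.09515977  75.        ]
```

View pics/z.png

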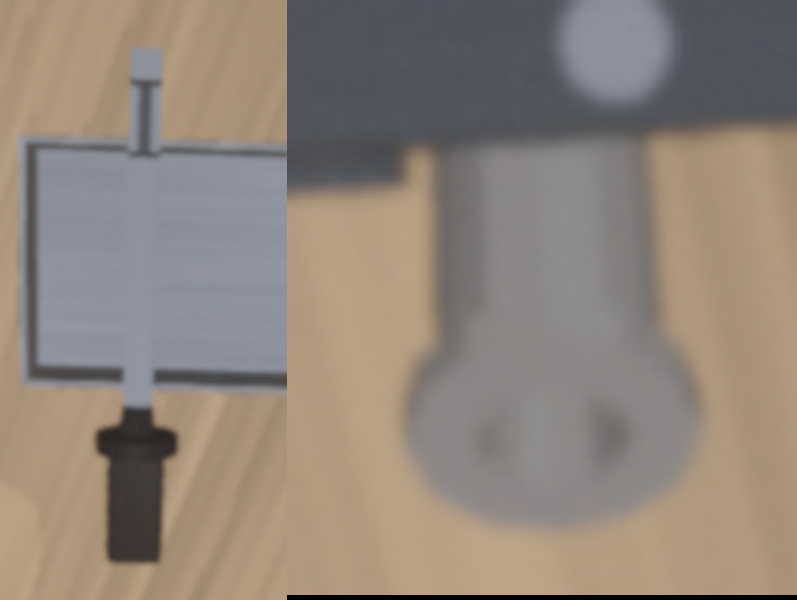

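The dipstick axis is parallel to the tray's y axis (0.346, −0.938), and its length and the tray's size match the given values. The mouth centre at w2 pixel (251.4,131.4) agrees with the scene view, and the pack yaw is −10°. Next, grasp.

```bash
cat >> h.py <<'E'
from math import sin,cos,pi,sqrt,hypot
XD=np.array([.346,-.938,0]);XD/=np.linalg.norm(XD);G=np.array([490.3,246.8,42]);GX=-36  # grasp point x on dipstick
TH=-.1747;NY=np.array([-sin(TH),cos(TH),0]);U=(NY+[0,0,1])/sqrt(2);ZI=(-NY+[0,0,1])/sqrt(2)
def lin(g,r,**k): return robot.move_linear(tcp(g,r),r.as_euler('xyz'),**k)
E
python3 - <<'E'
from h import *
import pickle
b=pickle.load(open('w2.pkl','rb'));s=pickle.load(open('D0.pkl','rb'))['scene']
print('mouth',onz(b,251.4,131.4,155).round(1),tri([ray(b,251.4,131.4),ray(s,211.8,133.3)]).round(1))
Rg=toolrot(XD,[0,0,1]);g=G+XD*(GX+33);tz=Rg.as_matrix()[:,2]
so=g-tz*110
robot.move_ptp(tcp(so+[0,0,100],Rg),Rg.as_euler('xyz'))
lin(so,Rg,speed=200);lin(g,Rg,speed=120)
d=snap('wrist','w3.png')
robot.move_gripper(0.0)
print('w',robot.current_gripper_width(),robot.current_finger_force(),robot.current_t())
lin(g+[0,0,60],Rg,speed=100)
robot.sleep(.2);d2=snap('wrist','w4.png');pickle.dump(d2,open('w4.pkl','wb'))
print('w',robot.current_gripper_width(),robot.current_finger_force(),robot.current_contact_force(),robot.current_t())
cv2.imwrite('pics/w34.png',np.vstack([d['img'][:300],d2['img'][:300]]))
E
```

```text
mouth [ 527.8 -298.8  155. ] [ 527.5 -298.6  154.2]
w 0.25505141215474264 29.97742384672165 11.8333
w 0.25419811486700017 29.977376461029053 [ 0.34463134 -0.41336489 -0.92016309] 12.8333
```

View pics/w34.png

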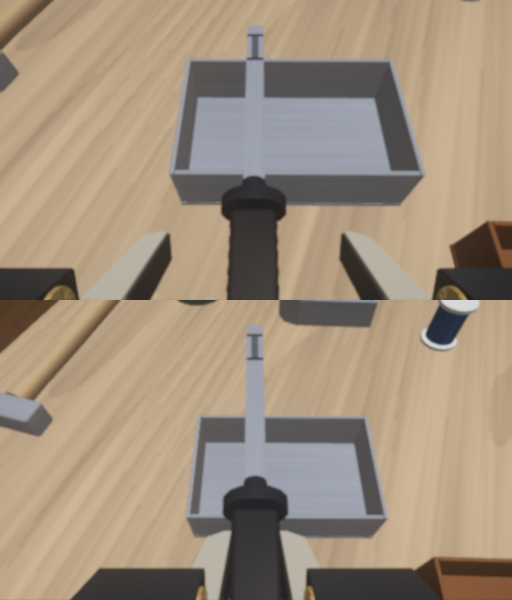

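The dipstick is gripped squarely: width 23.7 mm, tip at (254,26) in the second view and collar at (255,500). Next I'll carry it high and swing to the pre-insertion pose 25 mm off the mouth.

```bash
cat >> h.py <<'E'
M=np.array([527.6,-298.6,155.]);RI=toolrot(-U,ZI)
def at(x,off=np.zeros(3)): return M+off+U*(x-GX)   # grasp point with the collar x mm out of the mouth
E
python3 - <<'E'
from h import *
import pickle
d=pickle.load(open('w4.pkl','rb'));g=G+XD*(GX+33)+[0,0,60]
print('tip pred',proj(d,g+XD*(150-GX)),'collar face',proj(d,g+XD*(-GX)))
Rg=toolrot(XD,[0,0,1])
lin(g+[0,0,240],Rg,speed=250)
q=robot.inverse_kinematics(tcp(g+[0,0,280],RI),RI.as_euler('xyz'));print(np.round(q,2))
robot.move_j(q)
robot.move_ptp(tcp(at(175),RI),RI.as_euler('xyz'));robot.sleep(.3)
d=snap('wrist','w5.png');pickle.dump(d,open('w5.pkl','wb'));s=snap('scene','s5.png');pickle.dump(s,open('s5.pkl','wb'))
print('tip',proj(d,at(175)-U*(150-GX)),'mouth',proj(d,M),'scene tip',proj(s,at(175)-U*(150-GX)),proj(s,M),robot.current_gripper_width(),robot.current_t(),robot.current_contact_force())
A=cv2.resize(d['img'][0:300,150:350],(400,600),interpolation=2);u,v=map(int,proj(s,M));B=cv2.resize(s['img'][v-60:v+60,u-40:u+40],(400,600),interpolation=2)
print('scene crop',u-40,v-60);cv2.imwrite('pics/c5.png',np.hstack([A,B]))
E
```

```text
tip pred [253.13199331  27.39829613] collar face [252.57261758 199.16955986]
[ 0.27  0.2   1.26 -0.    1.68 -2.7 ]
tip [253.97340259  27.39201363] mouth [254.00738322   8.00353687] scene tip [212.53365059 133.4139936 ] [211.67287963 133.17650793] 0.26112063603199903 19.6417 [ 0.06872335 -0.38263749 -1.37305782]
scene crop 171 73
```

View pics/c5.png

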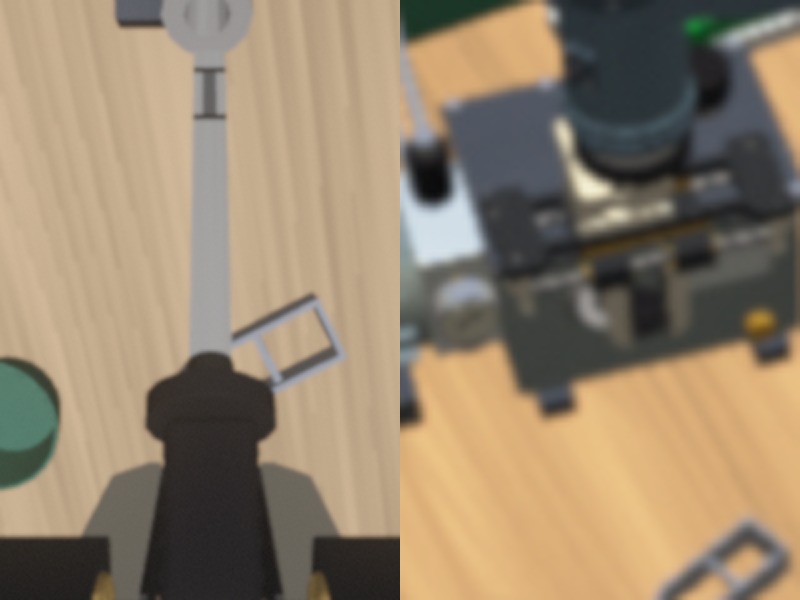

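Left crop: the tip is at (208,52) directly in line with the bore centre at (207,13), and both are within about 1.5 px of prediction. The right crop is mostly hidden by the arm. Alignment is good, so I'll insert gently.

```bash
python3 - <<'E'
from h import *
def step(x,**k):
    h=lin(at(x),RI,**k); p=np.array(robot.current_tcp_pos())-tcp(at(0),RI)
    print(x,h,'x',round(p@U,2),'zi',round(p@ZI,2),'lat',round(p@np.cross(U,ZI),2),'F',np.round(robot.current_contact_force(),1),round(robot.current_t(),2),'w',round(robot.current_gripper_width(),3));return h
for x,v,f in [(140,60,6),(60,80,6),(15,60,6)]:
    if step(x,speed=v,f_stop=f): break
else: step(-4,speed=12,f_stop=6)
E
```

```text
140 False x 139.94 zi 0.12 lat 0.05 F [-0.5  0.7 -0.6] 20.38 w 0.258
60 False x 60.48 zi 0.21 lat 0.29 F [ 0.3  0.5 -1.2] 21.52 w 0.253
15 False x 15.1 zi 0.11 lat 0.12 F [ 1.3  0.5 -1.6] 22.43 w 0.26
-4 True x -0.74 zi -0.31 lat 0.08 F [0.6 1.4 4. ] 23.63 w 0.256
```

```bash
python3 - <<'E'
from h import *
import pickle
h=lin(at(-5),RI,speed=8,f_stop=8);robot.sleep(.3)
p=np.array(robot.current_tcp_pos())-tcp(at(0),RI)
print(h,'x',p@U,'zi',p@ZI,'F',np.round(robot.current_contact_force(),1),robot.current_ft_torque(),robot.current_t(),robot.current_gripper_width())
d=snap('wrist','w6.png');pickle.dump(d,open('w6.pkl','wb'))
print('mouth',proj(d,M),proj(d,M-U*GX))
cv2.imwrite('pics/c6.png',cv2.resize(d['img'][100:300,150:350],(600,600),interpolation=2))
E
```

```text
True x -0.7355219376204155 zi -0.5765715226426879 F [-0.5  0.3  5.1] [0.13047036 0.08774977 0.01041308] 24.2083 0.25877910924620623
mouth [253.9000061  199.16899395] [253.81078378 263.2059332 ]
```

View pics/c6.png

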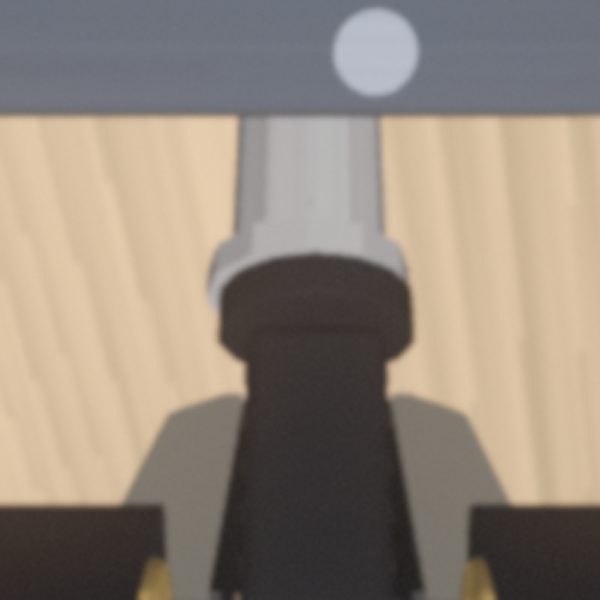

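The collar is on the mouth but about 1.2 mm to the right of the flange (centre 315 vs 308 in the crop). The side force also says it sits slightly low, so the tapered plug may be riding the bore edge. I'll back off a little, centre it and press again.

```bash
python3 - <<'E'
from h import *
ty=RI.as_matrix()[:,1]
def st(n,h):
    p=np.array(robot.current_tcp_pos())-tcp(at(0),RI);F=np.array(robot.current_contact_force())
    print(n,h,'x %.2f zi %.2f ty %.2f'%(p@U,p@ZI,p@ty),'F u %.1f zi %.1f ty %.1f'%(F@U,F@ZI,F@ty),round(robot.current_t(),2))
off=np.zeros(3)
st('now',0)
lin(at(6),RI,speed=20);st('back',0)
off=-1.2*ty+0.8*ZI
lin(at(6,off),RI,speed=15);st('shift',0)
h=lin(at(-6,off),RI,speed=12,f_stop=6);st('press',h)
h=lin(at(-6,off),RI,speed=8,f_stop=8);robot.sleep(.3);st('press2',h)
d=snap('wrist','w7.png');import pickle;pickle.dump(d,open('w7.pkl','wb'))
E
```

```text
now 0 x -0.73 zi -0.55 ty -0.13 F u 4.0 zi 3.3 ty -0.9 24.26
back 0 x 6.01 zi -0.57 ty 0.45 F u -0.9 zi -1.6 ty 0.9 24.76
shift 0 x 5.89 zi 0.75 ty -1.17 F u 0.3 zi -0.9 ty -0.8 25.01
press True x -0.73 zi 0.43 ty -1.14 F u 2.0 zi 1.9 ty -0.7 25.65
press2 True x -0.70 zi -0.32 ty -0.96 F u 2.8 zi 1.4 ty 0.4 26.25
```

Both presses stop at the same depth (x −0.73) with 3–4 N along the axis whatever the lateral offset, so it is seated on the rigid mouth. Now I'll draw it out and present it.

```bash
python3 - <<'E'
from h import *
import pickle
off=-1.2*RI.as_matrix()[:,1]+0.8*ZI
print(lin(at(60,off),RI,speed=80,f_stop=25),lin(at(185,off),RI,speed=100,f_stop=25))
robot.sleep(.3);print(robot.current_t(),robot.current_gripper_width(),robot.current_contact_force())
lin(at(185)+[0,0,80],RI,speed=120)
Rg=toolrot(XD,[0,0,1]);g=np.array([501,144,205])-XD*(150-GX)
robot.move_ptp(tcp(g+[0,0,100],Rg),Rg.as_euler('xyz'));lin(g,Rg,speed=120);robot.sleep(.5)
D={n:snap(n,n+'8.png') for n in ['wrist','side','scene']};pickle.dump(D,open('D8.pkl','wb'))
print(robot.current_t(),robot.current_gripper_width(),robot.current_finger_force(),robot.current_tcp_pos(),tcp(g,Rg))
tip=g+XD*(150-GX)
for n in D: print(n,proj(D[n],tip),proj(D[n],g-XD*GX))
u,v=map(int,proj(D['side'],g+XD*90));print('crop',u-60,v-45)
a=cv2.resize(D['side']['img'][v-45:v+45,u-60:u+60],(400,300),interpolation=2);w=cv2.resize(D['wrist']['img'],(400,300))
cv2.imwrite('pics/f.png',np.hstack([a,w]))
E
```

```text
False False
28.9083 0.25523091674138 [-0.29374606  1.16235299 -0.93810247]
35.8917 0.257556156518944 29.97743457555771 [441.28549685 305.89002293 191.56410103] [441.27938    305.90156521 191.56497116]
wrist [253.68503655  28.19919162] [253.3391178  199.65688661]
side [237.11013745 160.30306334] [207.67332484 149.49042674]
scene [275.99841257 212.61368266] [312.83290255 240.35266169]
crop 157 108
```

View pics/f.png

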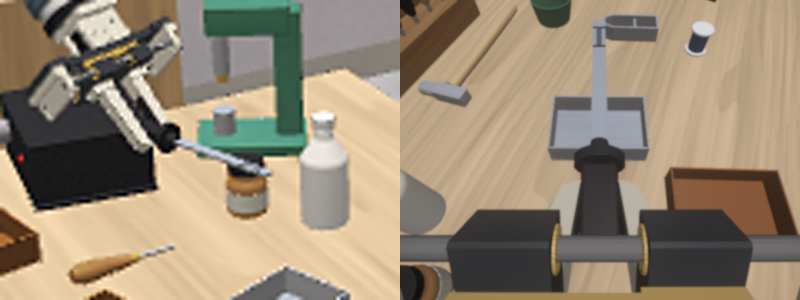

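The dipstick is held level: the tip in the side view is at (237.7,159.9), against (237.1,160.3) predicted for the target above the tray centre. Handing in.

```bash
python3 -c "
from bench import robot
print(robot.hand_in(), robot.current_t())"
```

```text
the job is handed in; nothing more can be done
the job is handed in; nothing more can be done
```

The dipstick went down the filler neck until its collar stopped on the mouth, was drawn all the way out, and is held level, marked face up, about 20 cm above the bench with its tip over the drip tray; the job is handed in, but no verdict came back.

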